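# Open the interlocked beam shutters

### The job

Open all three shutters on the lever bank by throwing each lever away from the robot, fully home to its far stop. An interlock lets them go in one order only, which is not marked and changes from day to day: feel each lever gently, and where one stops early with resistance, ease off and try another instead of forcing it. Finish with all three levers home, and leave the other things on the bench and the bank where they are.

Things in the scene. Friction and masses are not known exactly. Their poses are not given: they have to be found in the camera images.
- bank_top (a point): centre of the flat cover (85 mm above the table) of the grey lever housing, 120 x 270 mm, fixed on a base plate. x: the way the levers are thrown (away from the robot), y: along the row to the left, z up. Levers pivot about y, 27 mm below this point, at y = +75 (left), 0 (middle), -75 mm (right). Black shutter boxes, 95 mm high above the table, stand 85 to 145 mm along x.
- knob_left (a point): centre of the red ball knob, 30 mm in diameter, of the left lever: 110 mm from the pivot on a 10 mm steel stem. Closed: 45 mm to the robot's side of the pivot, 158 mm above the table; top of its arc 168 mm; home: 45 mm beyond the pivot
- knob_middle (a point): centre of the yellow ball knob, 30 mm in diameter, of the middle lever: 110 mm from the pivot on a 10 mm steel stem. Closed: 45 mm to the robot's side of the pivot, 158 mm above the table; top of its arc 168 mm; home: 45 mm beyond the pivot
- knob_right (a point): centre of the blue ball knob, 30 mm in diameter, of the right lever: 110 mm from the pivot on a 10 mm steel stem. Closed: 45 mm to the robot's side of the pivot, 158 mm above the table; top of its arc 168 mm; home: 45 mm beyond the pivot
- lever_left (a joint): left lever's angle (rad), red knob. All levers alike: 0 leans 0.42 rad to the robot (closed); 0.84 leans 0.42 rad away, at the far stop (open, home). Starts at 0 to 0.06; stays where left. A free lever takes 3 to 6 N at the knob all the way; one past about 0.75 frees the next in the order. The order is hidden and drawn anew at each start
- lever_middle (a joint): middle lever's angle (rad), yellow knob, as the left one. Any lever that is blocked runs like a free one to about 0.12 rad, then meets a springy stop: about 1 N more per mm at the knob, hard after 12 mm more. More than 20 N on a lever, also at its far stop, damages it
- lever_right (a joint): right lever's angle (rad), blue knob, as the left one: 0 closed, 0.84 home at the far stop
- handset_1: controller handset, black with a dial, 110 x 150 x 57 mm, left of the bank; origin under its centre
- handset_2: controller handset, black with a dial, 110 x 150 x 57 mm, right of the bank; origin under its centre
- mouse: black computer mouse, 68 mm across, 34 mm high; origin under its centre
- driver: screwdriver with orange handle, 160 mm long, lying on the table
- mirror_post: mirror on a steel post with a round foot, 60 mm across, 123 mm high; origin under its foot
- lens_tin: white round lens tin, 26 mm across, 14 mm high, standing on top of the bank between two levers; origin under its centre
- retainer: brass ring, 25 mm across, 10 mm high, lying on the bank's base plate at its left end
- lens_tube: dark lens tube, 30 mm across, 45 mm high, standing on the bank's base plate at its right end

How it is judged:
On the way, in this order (a step that is already met when the one before it is completed fails the run):
1. one lever is fully thrown (value of joint any of lever_left, lever_middle, lever_right above 0.77 rad), for 0.2 s.
2. two levers are fully thrown ((value of joint each of lever_left, lever_middle above 0.77 rad or value of joint each of lever_left, lever_right above 0.77 rad or value of joint each of lever_middle, lever_right above 0.77 rad)), for 0.2 s.
At the end, for the whole second after the job is handed in: all three levers stand thrown past 0.77 rad (of 0.84 at the far stop; about 8 mm short of it at the knob still counts), at rest and released (value of joint each of lever_left, lever_middle, lever_right above 0.77 rad and velocity of joint each of lever_left, lever_middle, lever_right below 0.05 rad/s); the robot touches nothing.
It fails at once if the left lever is pushed with more than 20 N (contact force between any of the fingers, the arm and lever_left above 20 N).
It fails at once if the middle lever is pushed with more than 20 N (contact force between any of the fingers, the arm and lever_middle above 20 N).
It fails at once if the right lever is pushed with more than 20 N (contact force between any of the fingers, the arm and lever_right above 20 N).
It fails at once if a thing standing about is moved by more than 20 mm (distance of any of handset_1, handset_2, mouse, driver, mirror_post, lens_tin, retainer, lens_tube from where it was at the start of the episode above 0.02 m).
It also fails if it takes over 64 s, if anything falls off the work surface, if the arm or the gripper's body presses on something with over 40 N, if the wrist force passes 120 N, or if a joint passes its speed limit or range.

### The arm

A 6-joint arm with a two-finger parallel gripper is mounted at the origin on the work surface. World frame = base frame: x ahead of the robot, y to its left, z up, the work surface at z = 0. Lengths are in m, angles in rad, forces in N, time in s.
With the tool pointing down it reaches from about 0.3 to 0.875 m from the base axis. Payload 6.4 kg.
Tool frame: the origin (TCP) lies on the front face of the gripper's body, between the roots of the fingers; the fingertips stand 73 mm ahead of it and the grasp point (between the pads) lies ctrl.pinch_z ahead of it (ctrl.pinch_z is the distance from the TCP to the grasp point, in m); z points along the fingers, x is the direction in which the jaws open and shut, and the axes are right-handed (so a half turn about z gives the same grasp; the last joint's range is limited). The gripper opens to 85 mm and grips with 20 to 120 N. Pads are 22 mm wide; open, the fingers measure 114 mm over their backs; the gripper's body (76 mm by 85 mm) begins 54 mm behind the grasp point. The pads swing forward as they close: fully open they stand 13 mm farther back than shut.
Start: joints at [-1.346, 0.181, 1.607, -0, 1.354, -0.206], TCP at [0.24, -0.522, 0.304] pointing down, gripper open.
Joint ranges: [-2.99, 2.99], [-0.89, 2.07], [0.3, 2.58], [-1.14, 4.28], [0, 2.63], [-3.12, 3.12]. Speed limits (rad/s): [2.57, 2.57, 3.01, 3.14, 3.14, 3.14].

### API

Orientations are given as a unit quaternion [w, x, y, z].
In Python, from bench import ctrl gives the robot as it stands.
- The arm moves only by the tool move_arm, never from a script. Its argument "rows" is text: rows parted by semicolons, each of 7 numbers parted by spaces: the shift along the tool's x, y, z in cm, then the turn, a rotation vector about the tool's x, y, z in degrees, then the opening, from 0 (shut) to 1 (fully open). In form: x y z rx ry rz grip; .... A call has 1 to 20 rows; each row shifts and turns the commanded pose from where the row before left it, along the tool's axes as they then stand; what a row does not reach is not made up. A row lasts 1/10 s, in which the tool goes at most 50 mm and 8.59 degrees, less where a joint would pass 70% of its speed; a pose out of reach is approached as far as the arm can. A call with a gripper value outside its range is refused whole. The fingers move at their own pace and stop on an object; the grip force is fixed at half the most. Time passes only in rows, so rows that do not move let the fingers close. It gives the time, the measured TCP pose, the force and the opening at its end, in the units of the state.
- ctrl.get_obs(): the state, without advancing time (a new reading comes with each control period).
- ctrl.camera(name): name is "side" or "top" or "wrist"; returns a dict with "color" (480x640x3 uint8, blue, green, red), "fx", "fy", "cx", "cy" (pixels), "rvec" (rotation vector, rad) and "tvec" (3), from world to camera coordinates, as OpenCV has them. Camera axes: x right, y down, z forward; pixel columns grow to the right and rows downward; lengths in m; the calibration is good to about 2 mm. A picture is of the moment at which its call begins. There is no depth.
- ctrl.hand_in(): hands the job in, once; it reports no verdict.
Trained networks look in the newest picture that a camera, given by its name, has taken for a name from the list of things; names that differ only in an ending like _2 or _b are one class to them, and where a whole thing is asked for, a point or a joint stands for the part that bears it (a point fixed in the world has none). Each returns a list of dicts, best first, with "confidence" (0 to 1); they miss things now and then, are a little off and sometimes report something else, mostly with a low value. They report only what shows in the picture. A call takes as long as a camera call.
- ctrl.look_for(camera, query): "bbox" ([left, top, right, bottom] in pixels, round what is visible of it).
- ctrl.trace(camera, query): "region" (480x640 bool, what is visible of it) and "bbox" ([left, top, right, bottom] in pixels, round what is visible of it).
The state is a dict: "time_s": time; "q": joint angles; "dq": joint speeds; "joint_efforts": joint torques, N m; "eef_pos": TCP position; "eef_rot": TCP orientation; "wrist_force": force on the tool from outside, world axes, zero at the start; "torque": the same for the moment, N m; "opening": opening from 0.0 (shut) to 1.0 (fully open).
Only numpy, scipy, OpenCV 4.12 (cv2) and the standard library are available. Lean on these libraries where they do the work, as an engineer would, in place of code of your own. Each camera call takes 0.05 s, during which the arm holds its last target.

## Working session

There is one attempt and no reset: what is moved stays moved. The work goes in short steps, Python scripts to look and compute and a tool call to move; the robot and the scene stay as the last step left them, time stands still between calls to the robot, and variables do not carry over. Pictures are saved under pics/ and viewed, and the job is handed in when it is done.

Besides the shell and the picture viewer there is one more tool, called after "Call:" as name(argument=value, ...) on one line, values as JSON. move_arm: Moves the arm, as the interface text tells. Its arguments: {"type":"object","properties":{"rows":{"type":"string"}},"required":["rows"]}

```bash
ls; mkdir -p pics; python3 - <<'E'
from bench import ctrl
import cv2
o=ctrl.get_obs(); print({k:o[k] for k in o}); print(ctrl.pinch_z)
for n in ("top","side"):
    c=ctrl.camera(n); cv2.imwrite(f"pics/{n}0.png",c["color"]); print(n,[c[k] for k in("fx","fy","cx","cy")],c["rvec"],c["tvec"])
    for k in ("knob_left","knob_middle","knob_right"):
        print(k,[(r["bbox"],r["confidence"]) for r in ctrl.look_for(n,k)][:2])
E
```

```text
pics
{'time_s': 0.0, 'q': array([-1.34630384e+00,  1.81556124e-01,  1.60798213e+00,  1.16696775e-05,
        1.35380589e+00, -2.06282509e-01]), 'dq': array([ 1.10340481e-03,  5.82885268e-04,  8.48336019e-04, -6.77571667e-05,
        8.43778907e-04,  1.58620671e-03]), 'joint_efforts': array([-1.77790273e-03, -4.44879842e+01, -3.51341665e+01, -3.63814679e-04,
        8.93039221e-03,  3.28997851e-05]), 'eef_pos': array([ 0.24003837, -0.52204073,  0.30298807]), 'eef_rot': array([-6.17646996e-04,  8.41894217e-01, -5.39641881e-01, -6.20866987e-04]), 'wrist_force': array([2.12402254e-01, 6.05883662e-01, 2.66581910e-04]), 'torque': array([-0.03128455,  0.04679386, -0.02006992]), 'opening': 1.0004279812668535}
0.0539
top [563.4959485963901, 563.4959485963901, 320.02103158796945, 245.3411169836721] [ 2.13818044 -2.13547663  0.1992066 ] [-0.0080819   0.48161004  1.37358129]
knob_left []
knob_middle [([341.7, 193.7, 354.5, 221.5], 0.78)]
knob_right [([371.3, 200.7, 388.2, 226.8], 0.74)]
side [583.4284778141409, 583.4284778141409, 316.2453907722777, 248.95437846734458] [ 0.46939734 -2.78714386  1.02895538] [0.43043553 0.19024396 1.3868598 ]
knob_left [([253.8, 222.4, 281.4, 248.6], 0.6), ([330.0, 124.2, 372.9, 169.0], 0.54)]
knob_middle [([276.2, 209.7, 298.8, 232.9], 0.59)]
knob_right [([293.0, 190.0, 314.5, 216.1], 0.68)]
```

View pics/top0.png

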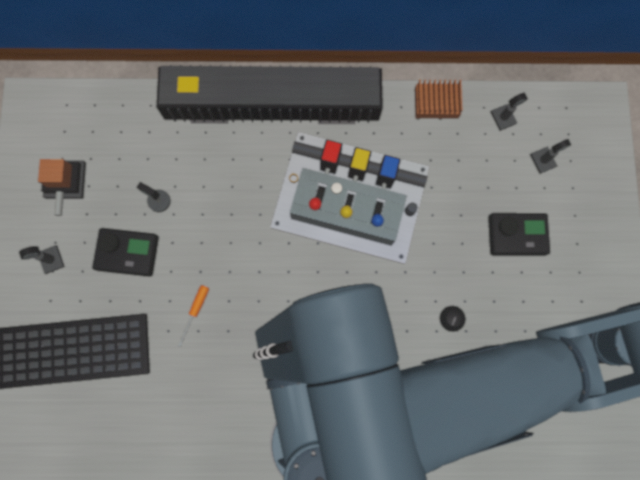

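View pics/side0.png

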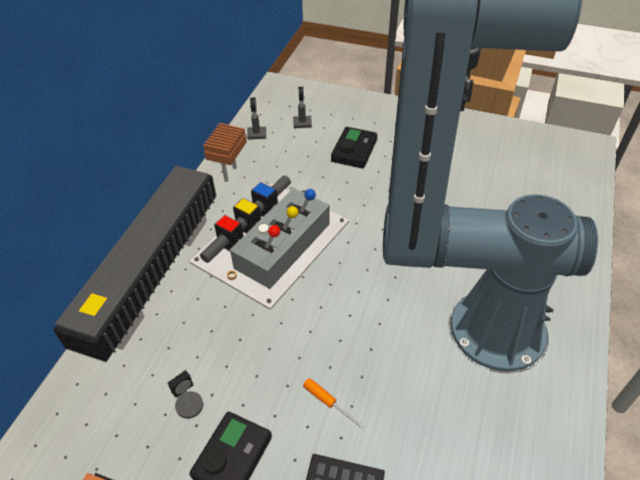

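The top view shows the red, yellow and blue knobs at (316,203), (347,211) and (377,220). The tin is at (337,188) between red and yellow, the ring at (293,178) and the tube at (411,209). In the side view the knobs are at (274,231), (292,212) and (310,195).

```bash
cat > h.py <<'E'
import numpy as np, cv2
from scipy.optimize import least_squares
def cam(c):
    K=np.array([[c["fx"],0,c["cx"]],[0,c["fy"],c["cy"]],[0,0,1.]]); return K,np.array(c["rvec"],float),np.array(c["tvec"],float)
def proj(c,P):
    K,r,t=cam(c); return cv2.projectPoints(np.atleast_2d(np.asarray(P,float)),r,t,K,None)[0].reshape(-1,2)
def onz(c,uv,z):
    K,r,t=cam(c); R=cv2.Rodrigues(r)[0]; o=-R.T@t; d=R.T@np.linalg.solve(K,[uv[0],uv[1],1]); return o+d*(z-o[2])/d[2]
SEED={"top":[(316,203),(347,211),(377,220)],"side":[(274,231),(292,212),(310,195)]}
def knobs(c,seeds,rad=12):
    hsv=cv2.cvtColor(c["color"],cv2.COLOR_BGR2HSV); out=[]
    for i,s in enumerate(seeds):
        h=hsv[...,0].astype(int); sat=(hsv[...,1]>130)&(hsv[...,2]>60)
        m=[(h<8)|(h>172),(h>18)&(h<35),(h>100)&(h<125)][i]&sat
        mm=np.zeros(m.shape,np.uint8); cv2.circle(mm,s,rad,1,-1); m=(m&(mm>0)).astype(np.uint8)
        n,l,st,ce=cv2.connectedComponentsWithStats(m)
        if n<2: out.append(None); continue
        k=1+np.argmax(st[1:,4]); x,y,w,hh,a=st[k]; out.append((ce[k],a,w,hh))
    return out
def kn(p,y,th):
    # p: x,y,yaw of bank centre ; lever offset y; angle from closed
    a=th-0.42; X=0.11*np.sin(a); Z=0.058+0.11*np.cos(a)
    c,s=np.cos(p[2]),np.sin(p[2]); return np.array([p[0]+c*X-s*y,p[1]+s*X+c*y,Z])
E
python3 - <<'E'
from h import *; from bench import ctrl
C={n:ctrl.camera(n) for n in("top","side")}
M={n:knobs(C[n],SEED[n]) for n in C}
for n in M: print(n,M[n])
obs={n:np.array([m[0] for m in M[n]]) for n in M}
Y=[.075,0,-.075]
def f(v):
    P=[kn(v[:3],Y[i],v[3+i]) for i in range(3)]
    r=[(proj(C[n],P)-obs[n]).ravel() for n in C]
    return np.concatenate(r+[ (v[3:]-.03)/.03*0.3])
g=onz(C["top"],obs["top"][1],.158); print(g)
s=least_squares(f,[g[0],g[1],-.2,.03,.03,.03]); print(s.x,s.fun.round(2))
for i in range(3):
    print(kn(s.x,Y[i],s.x[3+i]), onz(C["top"],obs["top"][i],.158),onz(C["side"],obs["side"][i],.158))
for n,z in (("mouse",.02),("mirror_post",.06),("handset_1",.05),("lens_tin",.09),("lens_tube",.04),("retainer",.01)):
    for r in ctrl.look_for("top",n)[:2]:
        b=r["bbox"]; print(n,r["confidence"],onz(C["top"],((b[0]+b[2])/2,(b[1]+b[3])/2),z).round(3))
im=C["top"]["color"].copy()
p=s.x
def w(x,y,z): c,s_=np.cos(p[2]),np.sin(p[2]); return [p[0]+c*x-s_*y,p[1]+s_*x+c*y,z]
for n in C:
    im=C[n]["color"].copy()
    q=proj(C[n],[w(.06*a,.135*b,.085) for a,b in((1,1),(1,-1),(-1,-1),(-1,1))]); cv2.polylines(im,[q.astype(int).reshape(-1,1,2)],True,(0,255,0),1)
    for i in range(3): cv2.circle(im,tuple(int(v) for v in proj(C[n],kn(p,Y[i],p[3+i]))[0]),3,(255,255,255),1)
    u=proj(C[n],w(0,0,.085))[0].astype(int); k=im[u[1]-80:u[1]+80,u[0]-100:u[0]+100]; cv2.imwrite(f"pics/fit_{n}.png",cv2.resize(k,None,fx=4,fy=3.75))
E
```

```text
top [(array([315.03846154, 203.17307692]), np.int32(104), np.int32(11), np.int32(12)), (array([345.99009901, 210.9009901 ]), np.int32(101), np.int32(11), np.int32(12)), (array([377.04123711, 219.72164948]), np.int32(97), np.int32(11), np.int32(12))]
side [(array([273.94017094, 230.47008547]), np.int32(117), np.int32(13), np.int32(12)), (array([292.25641026, 211.41880342]), np.int32(117), np.int32(12), np.int32(12)), (array([309.55813953, 194.10465116]), np.int32(86), np.int32(10), np.int32(11))]
[ 0.54287854 -0.06643508  0.158     ]
[ 0.58296189 -0.07715251 -0.25107183  0.0165252   0.01798721  0.00333279] [-0.24  0.45  0.05  0.55  0.14  0.31 -0.48 -0.26 -0.61 -0.16 -0.18 -0.33
 -0.13 -0.12 -0.27]
[0.55976134 0.00622567 0.15916725] [0.56114314 0.00567326 0.158     ] [0.55884778 0.00566943 0.158     ]
[ 0.54127148 -0.06645959  0.15923028] [ 0.54287854 -0.06643508  0.158     ] [ 0.54014139 -0.06751944  0.158     ]
[ 0.52120587 -0.1387407   0.15858871] [ 0.52207651 -0.13848665  0.158     ] [ 0.52060505 -0.13834029  0.158     ]
mouse 0.97 [ 0.297 -0.344  0.02 ]
mouse 0.74 [0.309 0.302 0.02 ]
mirror_post 0.9 [0.602 0.411 0.06 ]
handset_1 0.85 [0.461 0.476 0.05 ]
handset_1 0.81 [ 0.511 -0.513  0.05 ]
lens_tube 0.49 [ 0.573 -0.245  0.04 ]
retainer 0.46 [0.665 0.063 0.01 ]
```

View pics/fit_top.png

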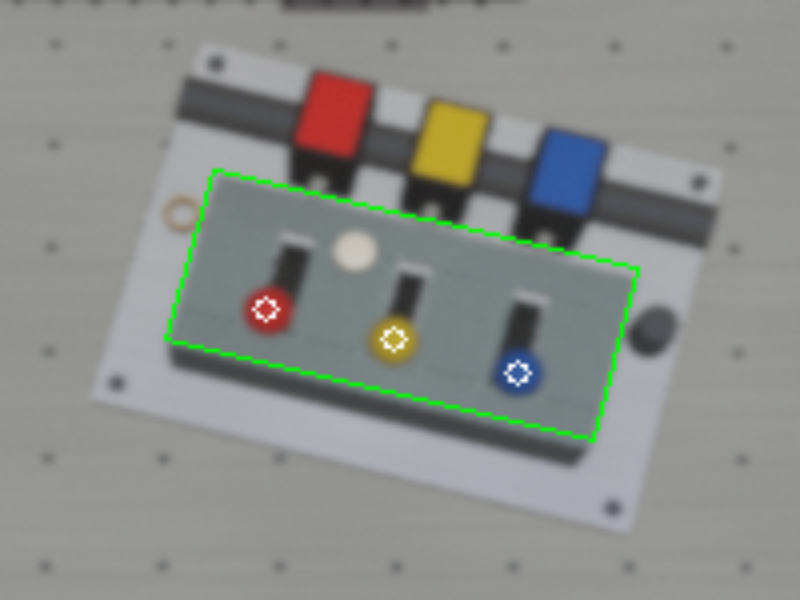

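View pics/fit_side.png

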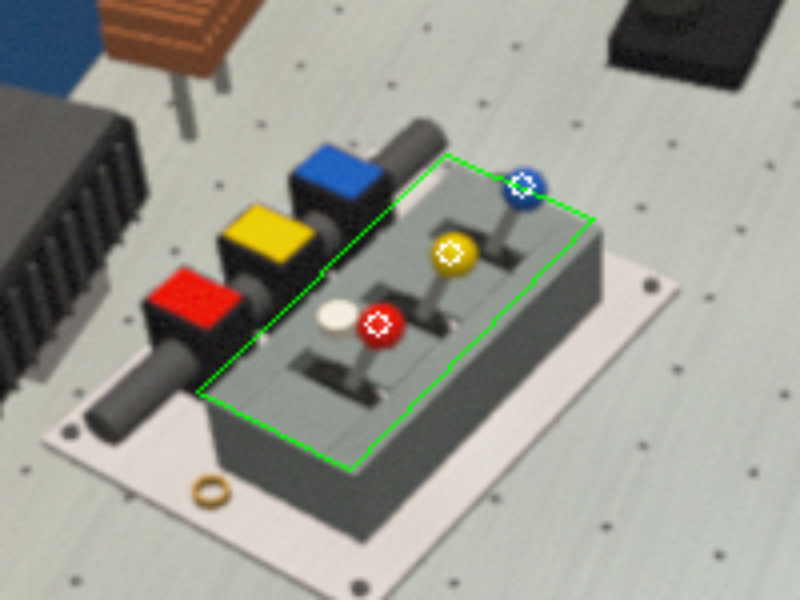

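```bash
cat >> h.py <<'E'
BP=(0.58296,-0.07715,-0.25107)
def state(ctrl):
    o=ctrl.get_obs(); c,s=np.cos(BP[2]),np.sin(BP[2]); p=o["eef_pos"]; d=p[:2]-np.array(BP[:2])
    b=np.array([c*d[0]+s*d[1],-s*d[0]+c*d[1],p[2]])*1000
    from scipy.spatial.transform import Rotation as R
    q=o["eef_rot"]; r=R.from_quat([q[1],q[2],q[3],q[0]]).as_matrix(); f=o["wrist_force"]
    fb=np.array([c*f[0]+s*f[1],-s*f[0]+c*f[1],f[2]])
    x=np.degrees(np.arctan2(r[1,0],r[0,0])); print("t",round(o["time_s"],2),"bank mm",b.round(2),"Fbank",fb.round(2),"yaw err",round(x-np.degrees(BP[2])+90,2),"z",r[:,2].round(4),"op",round(o["opening"],2),"q",o["q"].round(2))
    return b
E
python3 - <<'E'
from h import *; from bench import ctrl
state(ctrl)
E
```

```text
t 0.8 bank mm [-221.43 -516.55  303.94] Fbank [0.18 0.53 0.35] yaw err 39.07 z [ 0.e+00 -1.e-04 -1.e+00] op 1.0 q [-1.35  0.18  1.61 -0.    1.35 -0.21]
```

Call:
move_arm(rows="0 0 0 0 0 7.8 0; 0 0 0 0 0 7.8 0; 0 0 0 0 0 7.8 0; 0 0 0 0 0 7.8 0; 0 0 0 0 0 7.8 0; 0 0 0 0 0 0 0; 0 0 0 0 0 0 0")

```text
time_s: 1.5
eef_pos: [0.2401, -0.5225, 0.3039]
eef_rot: [0.0, -0.615, 0.789, -0.0]
wrist_force: [-0.3, -0.1, 0.1]
opening: 0.0
```

```bash
python3 - <<'E'
from h import *; from bench import ctrl
state(ctrl)
E
```

```text
t 1.5 bank mm [-221.43 -516.51  303.91] Fbank [-0.27 -0.18  0.11] yaw err 0.28 z [ 0.  0. -1.] op 0.0 q [-1.35  0.18  1.61  0.    1.35  0.47]
```

Call:
move_arm(rows="-1.5 -0.44 0 0 0 0.1 0; -2.94 -0.87 0 0 0 0.1 0; -2.94 -0.87 0 0 0 0.1 0; -2.94 -0.87 0 0 0 0 0; -2.94 -0.87 0 0 0 0 0; -2.94 -0.87 0 0 0 0 0; -2.94 -0.87 0 0 0 0 0; -2.94 -0.87 0 0 0 0 0; -2.94 -0.87 0 0 0 0 0; -2.94 -0.87 0 0 0 0 0; -2.94 -0.87 0 0 0 0 0; -2.94 -0.87 0 0 0 0 0; -2.94 -0.87 0 0 0 0 0; -2.94 -0.87 0 0 0 0 0; -2.94 -0.87 0 0 0 0 0; -1.5 -0.44 0 0 0 0 0; 0 0 0 0 0 0 0")

```text
time_s: 3.2
eef_pos: [0.4781, -0.1254, 0.3039]
eef_rot: [0.0, -0.613, 0.79, 0.0]
wrist_force: [-0.7, -0.1, 0.8]
opening: -0.0
```

```bash
python3 - <<'E'
from h import *; from bench import ctrl
state(ctrl)
E
```

```text
t 3.2 bank mm [-89.61 -72.75 303.86] Fbank [-0.69 -0.27  0.79] yaw err 0.06 z [ 1.e-04  7.e-04 -1.e+00] op -0.0 q [-0.5  -0.    1.81  0.    1.34  1.32]
```

Call:
move_arm(rows="0.1 0 2 0 0 0 0; 0.1 0 2 0 0 0 0; 0 0 2 0 0 0 0; 0 0 1.6 0 0 0 0; 0 0 1 0 0 0 0; 0 0 0 0 0 0 0; 0 0 0 0 0 0 0")

```text
time_s: 3.9
eef_pos: [0.4773, -0.1302, 0.2184]
eef_rot: [0.0, -0.611, 0.791, -0.0]
wrist_force: [0.9, -0.3, -0.0]
opening: 0.0
```

```bash
python3 - <<'E'
from h import *; from bench import ctrl
state(ctrl)
im=ctrl.camera("side")["color"]; cv2.imwrite("pics/s1.png",cv2.resize(im[140:300,200:400],None,fx=4,fy=3.75))
im=ctrl.camera("wrist")["color"]; cv2.imwrite("pics/w1.png",im)
E
```

```text
t 3.9 bank mm [-89.17 -77.59 218.41] Fbank [ 0.91 -0.1  -0.05] yaw err -0.22 z [ 4.e-04 -3.e-04 -1.e+00] op 0.0 q [-0.51  0.1   1.88 -0.    1.16  1.32]
```

View pics/s1.png

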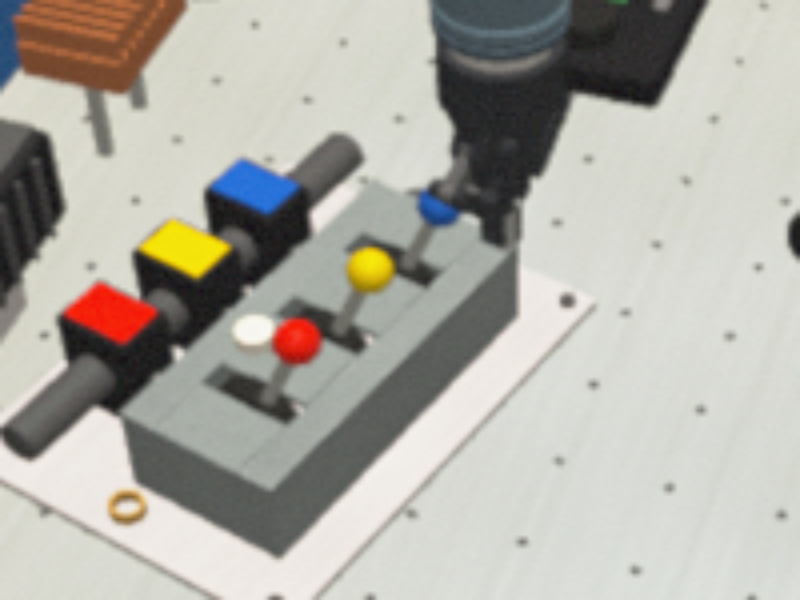

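View pics/w1.png

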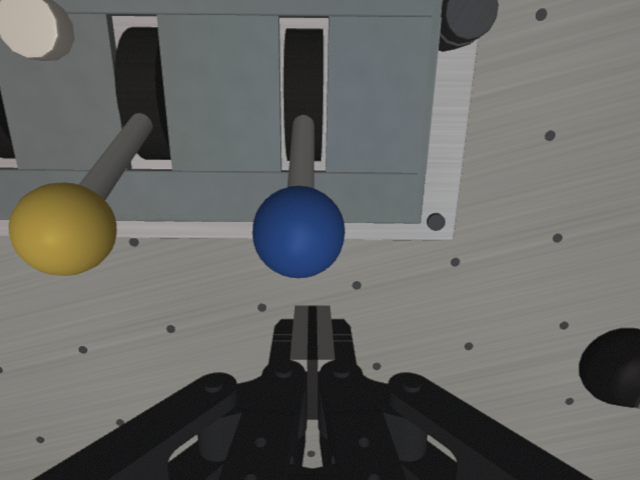

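Call:
move_arm(rows="-0.25 -0.3 0 0 0 0.2 0; 0 -0.3 0 0 0 0 0; 0 -0.3 0 0 0 0 0; 0 -0.3 0 0 0 0 0; 0 -0.3 0 0 0 0 0; 0 -0.2 0 0 0 0 0; 0 -0.2 0 0 0 0 0; 0 -0.2 0 0 0 0 0; 0 -0.2 0 0 0 0 0; 0 -0.2 0 0 0 0 0; 0 -0.2 0 0 0 0 0; 0 0 0 0 0 0 0")

```text
time_s: 5.2
eef_pos: [0.5039, -0.1343, 0.2178]
eef_rot: [-0.0, -0.61, 0.792, 0.0]
wrist_force: [-3.7, 0.8, 2.6]
opening: 0.002
```

```bash
python3 - <<'E'
from h import *; from bench import ctrl
state(ctrl)
E
```

```text
t 5.2 bank mm [-62.37 -74.95 217.77] Fbank [-3.8  -0.11  2.62] yaw err -0.43 z [-6.e-04  4.e-04 -1.e+00] op 0.0 q [-0.49  0.16  1.82  0.    1.16  1.34]
```

Call:
move_arm(rows="0 -0.2 0 0 0 -0.2 0; 0 -0.2 0 0 0 -0.2 0; 0 -0.2 0 0 0 0 0; 0 0 0 0 0 0 0")

```text
time_s: 5.6
eef_pos: [0.5102, -0.1361, 0.218]
eef_rot: [0.0, -0.613, 0.79, -0.0]
wrist_force: [-2.3, 1.2, 1.7]
opening: 0.004
```

Call:
move_arm(rows="0 -0.2 0 0 0 0 0; 0 -0.2 0 0 0 0 0; 0 0 0 0 0 0 0")

```text
time_s: 5.9
eef_pos: [0.514, -0.1371, 0.2179]
eef_rot: [0.0, -0.613, 0.79, -0.0]
wrist_force: [-2.5, 1.6, 0.5]
opening: -0.002
```

```bash
python3 - <<'E'
from h import *; from bench import ctrl
state(ctrl)
im=ctrl.camera("wrist")["color"]; cv2.imwrite("pics/w2.png",im)
E
```

```text
t 5.9 bank mm [-51.91 -75.16 217.94] Fbank [-2.79  0.98  0.48] yaw err -0.03 z [ 5.e-04 -2.e-04 -1.e+00] op -0.0 q [-0.48  0.18  1.79  0.    1.17  1.34]
```

View pics/w2.png

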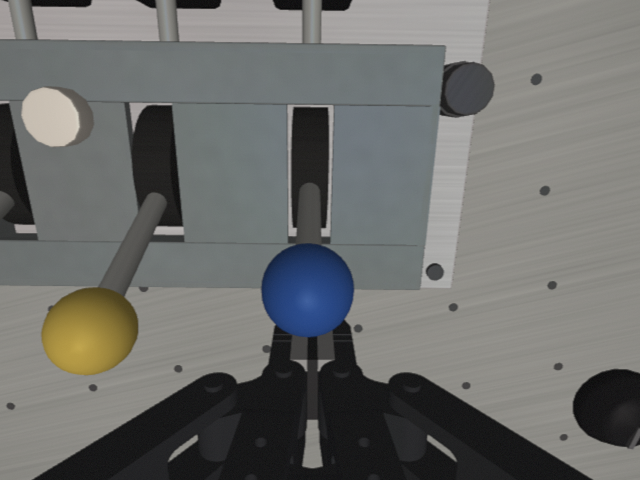

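Call:
move_arm(rows="0 -0.2 0 0 0 0 0; 0 0 0 0 0 0 0")

```text
time_s: 6.15
eef_pos: [0.5158, -0.1375, 0.2179]
eef_rot: [0.0, -0.613, 0.79, -0.0]
wrist_force: [-2.5, 0.7, 2.2]
opening: 0.0
```

Call:
move_arm(rows="0 -0.2 0 0 0 0 0; 0 0 0 0 0 0 0")

```text
time_s: 6.35
eef_pos: [0.5177, -0.138, 0.2179]
eef_rot: [0.0, -0.613, 0.79, -0.0]
wrist_force: [-2.9, 0.8, 1.6]
opening: 0.003
```

Call:
move_arm(rows="0 -0.2 0 0 0 0 0; 0 0 0 0 0 0 0")

```text
time_s: 6.55
eef_pos: [0.5197, -0.1385, 0.2179]
eef_rot: [0.0, -0.613, 0.79, -0.0]
wrist_force: [-2.5, 1.0, 2.2]
opening: -0.003
```

Call:
move_arm(rows="0 -0.2 0 0 0 0 0; 0 -0.2 0 0 0 0 0; 0 -0.2 0 0 0 0 0; 0 0 0 0 0 0 0")

```text
time_s: 6.95
eef_pos: [0.5257, -0.1401, 0.2179]
eef_rot: [0.0, -0.613, 0.79, -0.0]
wrist_force: [-1.0, 1.0, 1.4]
opening: -0.002
```

Call:
move_arm(rows="0 -0.3 0 0 0 0 0; 0 -0.3 0 0 0 0 0; 0 -0.3 0 0 0 0 0; 0 -0.3 0 0 0 0 0; 0 -0.3 0 0 0 0 0; 0 -0.3 0 0 0 0 0; 0 -0.3 0 0 0 0 0; 0 -0.3 0 0 0 0 0; 0 -0.3 0 0 0 0 0; 0 -0.3 0 0 0 0 0; 0 -0.2 0 0 0 0 0; 0 0 0 0 0 0 0")

```text
time_s: 8.15
eef_pos: [0.5565, -0.148, 0.2177]
eef_rot: [0.0, -0.613, 0.79, -0.0]
wrist_force: [-1.6, 0.1, 0.1]
opening: 0.001
```

```bash
python3 - <<'E'
from h import *; from bench import ctrl
state(ctrl)
im=ctrl.camera("wrist")["color"]; cv2.imwrite("pics/w3.png",im)
E
```

```text
t 8.15 bank mm [ -8.03 -75.22 217.73] Fbank [-1.59 -0.31  0.06] yaw err -0.04 z [ 1.e-04 -1.e-04 -1.e+00] op 0.0 q [-0.47  0.27  1.68 -0.    1.19  1.36]
```

View pics/w3.png

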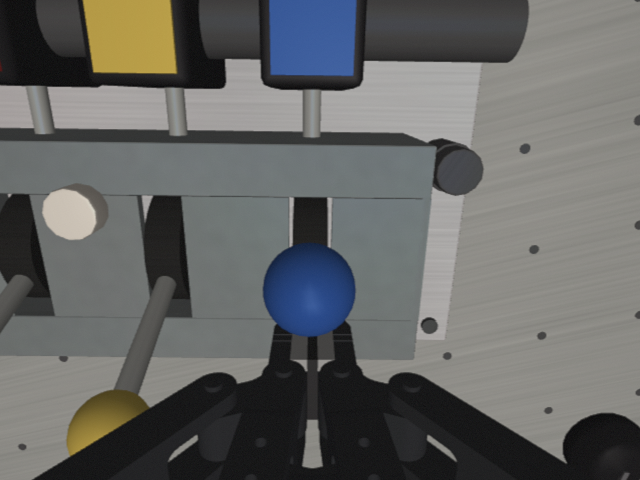

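Call:
move_arm(rows="0 -0.2 0 0 0 0 0; 0 -0.2 0 0 0 0 0; 0 -0.2 0 0 0 0 0; 0 -0.2 0 0 0 0 0; 0 -0.2 0 0 0 0 0; 0 -0.2 0 0 0 0 0; 0 -0.2 0 0 0 0 0; 0 -0.2 0 0 0 0 0; 0 0 0 0 0 0 0")

```text
time_s: 9.1
eef_pos: [0.5719, -0.1517, 0.2178]
eef_rot: [0.0, -0.613, 0.79, 0.0]
wrist_force: [-3.7, 1.0, -2.4]
opening: 0.004
```

```bash
cat >> h.py <<'E'
def wknob(ctrl,i,c=None,verbose=True):
    "lever angle from wrist picture; i=0 left 1 middle 2 right; only whole balls"
    c=c or ctrl.camera("wrist"); hsv=cv2.cvtColor(c["color"],cv2.COLOR_BGR2HSV); h=hsv[...,0].astype(int)
    m=[(h<8)|(h>172),(h>18)&(h<35),(h>100)&(h<125)][i]&(hsv[...,1]>120)&(hsv[...,2]>40)
    n,l,st,ce=cv2.connectedComponentsWithStats(m.astype(np.uint8))
    best=None
    for k in range(1,n):
        if st[k,4]<800: continue
        cn,_=cv2.findContours((l==k).astype(np.uint8),cv2.RETR_EXTERNAL,cv2.CHAIN_APPROX_NONE)
        (x,y),r=cv2.minEnclosingCircle(cn[0]); fill=st[k,4]/(np.pi*r*r)
        if fill<.8: continue
        Y=[.075,0,-.075][i]
        s=least_squares(lambda v:(proj(c,kn(BP,v[1]/1000,v[0]))[0]-[x,y]),[.4,Y*1000],x_scale=[.1,10])
        print("knob",i,"px",round(x,1),round(y,1),"r",round(r,1),"fill",round(fill,2),"theta",s.x[0].round(3),"yfit",s.x[1].round(1),"knobx",round(110*np.sin(s.x[0]-.42),1))
E
python3 - <<'E'
from h import *; from bench import ctrl
state(ctrl); wknob(ctrl,2)
E
```

```text
t 9.1 bank mm [  7.85 -75.   217.76] Fbank [-3.87  0.06 -2.41] yaw err -0.02 z [-1.e-04  3.e-04 -1.e+00] op 0.0 q [-0.46  0.31  1.64  0.    1.2   1.36]
knob 2 px 310.2 283.7 r 45.6 fill 0.96 theta 0.723 yfit -73.8 knobx 32.8
```

Call:
move_arm(rows="0 -0.2 0 0 0 0 0; 0 -0.2 0 0 0 0 0; 0 -0.15 0 0 0 0 0; 0 0 0 0 0 0 0")

```text
time_s: 9.55
eef_pos: [0.577, -0.1532, 0.2177]
eef_rot: [-0.0, -0.613, 0.79, 0.0]
wrist_force: [-6.1, 1.5, -3.4]
opening: -0.002
```

```bash
python3 - <<'E'
from h import *; from bench import ctrl
state(ctrl); wknob(ctrl,2)
E
```

```text
t 9.55 bank mm [ 13.14 -75.12 217.68] Fbank [-6.27 -0.09 -3.37] yaw err -0.03 z [-6.e-04  2.e-04 -1.e+00] op -0.0 q [-0.46  0.32  1.62 -0.    1.2   1.36]
knob 2 px 310.1 281.4 r 44.9 fill 0.96 theta 0.774 yfit -73.8 knobx 38.1
```

Call:
move_arm(rows="0 -0.1 0 0 0 0 0; 0 -0.1 0 0 0 0 0; 0 0 0 0 0 0 0")

```text
time_s: 9.9
eef_pos: [0.5782, -0.1535, 0.2176]
eef_rot: [-0.001, -0.613, 0.79, 0.001]
wrist_force: [-8.2, 1.6, -1.8]
opening: 0.0
```

Call:
move_arm(rows="0 -0.1 0 0 0 0 0; 0 0 0 0 0 0 0")

```text
time_s: 10.1
eef_pos: [0.5785, -0.1535, 0.2175]
eef_rot: [-0.001, -0.613, 0.79, 0.002]
wrist_force: [-11.8, 1.8, 0.7]
opening: -0.002
```

```bash
python3 - <<'E'
from h import *; from bench import ctrl
state(ctrl); wknob(ctrl,2)
E
```

```text
t 10.1 bank mm [ 14.62 -75.1  217.52] Fbank [-11.88  -1.15   0.7 ] yaw err -0.02 z [-0.0046  0.0013 -1.    ] op -0.0 q [-0.46  0.32  1.62 -0.    1.21  1.37]
knob 2 px 310.2 281.9 r 44.6 fill 0.97 theta 0.784 yfit -73.8 knobx 39.1
```

Call:
move_arm(rows="0 0.3 0 0 0 0 0; 0 1 0 0 0 0 0; 0 2 0 0 0 0 0; 0 2 0 0 0 0 0; 0 2 0 0 0 0 0; 0 2 0 0 0 0 0; 0 0 0 0 0 0 0")

```text
time_s: 10.85
eef_pos: [0.489, -0.1304, 0.2187]
eef_rot: [0.001, -0.613, 0.79, -0.001]
wrist_force: [0.1, -0.2, 0.0]
opening: -0.001
```

```bash
python3 - <<'E'
from h import *; from bench import ctrl
state(ctrl)
for n in("side","wrist","top"):
    c=ctrl.camera(n); im=c["color"]
    if n=="wrist": wknob(ctrl,2,c); wknob(ctrl,1,c)
    else:
        k=proj(c,kn(BP,-.075,.8))[0]; print(n,k, knobs(c,[(0,0),(0,0),tuple(int(v) for v in k)],15)[2])
    cv2.imwrite(f"pics/{n}4.png",im if n=="wrist" else cv2.resize(im[140:300,230:430],None,fx=4,fy=3.75))
E
```

```text
t 10.85 bank mm [-77.8  -74.93 218.7 ] Fbank [ 0.16 -0.13  0.02] yaw err -0.04 z [ 2.e-03 -8.e-04 -1.e+00] op -0.0 q [-0.5   0.12  1.86  0.    1.16  1.33]
side [281.99715273 180.8165187 ] (array([282.8       , 181.86666667]), np.int32(90), np.int32(11), np.int32(11))
knob 1 px 77.7 263.5 r 50.7 fill 0.88 theta -0.021 yfit 4.8 knobx -46.9
top [385.67300801 185.4835931 ] None
```

View pics/side4.png

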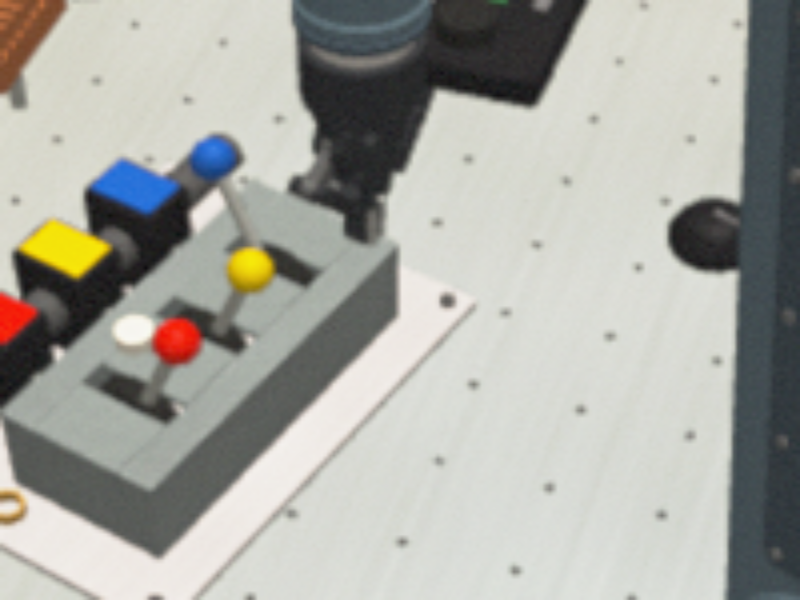

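View pics/wrist4.png

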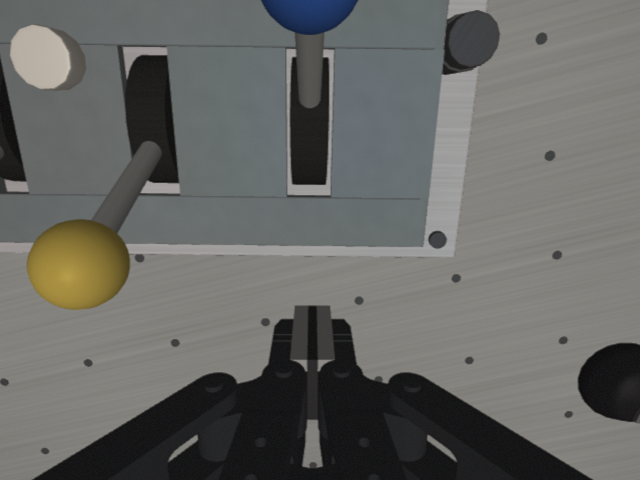

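Call:
move_arm(rows="0 1.0 0 0 0 0 0; -2 0.2 0 0 0 0 0; -2 0 0 0 0 0 0; -2 0 0 0 0 0 0; -1.5 0 0 0 0 0 0; 0 0 0 0 0 0 0; 0 0 0 0 0 0 0")

```text
time_s: 11.7
eef_pos: [0.497, -0.0553, 0.2178]
eef_rot: [-0.0, -0.613, 0.79, -0.0]
wrist_force: [0.5, 0.7, -0.3]
opening: -0.001
```

```bash
python3 - <<'E'
from h import *; from bench import ctrl
state(ctrl)
c=ctrl.camera("wrist"); 
for i in range(3): wknob(ctrl,i,c)
c=ctrl.camera("side")
for dx in (0,-.003):
    p=(BP[0]+dx*np.cos(BP[2]),BP[1]+dx*np.sin(BP[2]),BP[2])
    s=least_squares(lambda v: proj(c,kn(p,v[1],v[0]))[0]-[282.8,181.87],[.8,-.075],x_scale=[.1,.01]); print(dx,s.x)
c=ctrl.camera("top"); cv2.imwrite("pics/top5.png",c["color"])
E
```

```text
t 11.7 bank mm [-8.8700e+01 -1.4000e-01  2.1782e+02] Fbank [ 0.33  0.81 -0.29] yaw err 0.03 z [-1.e-04 -3.e-04 -1.e+00] op -0.0 q [-0.35  0.11  1.87 -0.    1.16  1.47]
knob 0 px 68.9 227.5 r 53.3 fill 0.87 theta -0.013 yfit 79.5 knobx -46.2
knob 1 px 306.4 229.0 r 46.4 fill 0.99 theta -0.019 yfit 2.3 knobx -46.7
0 [ 0.74703625 -0.07120563]
-0.003 [ 0.78561091 -0.07242024]
```

View pics/top5.png

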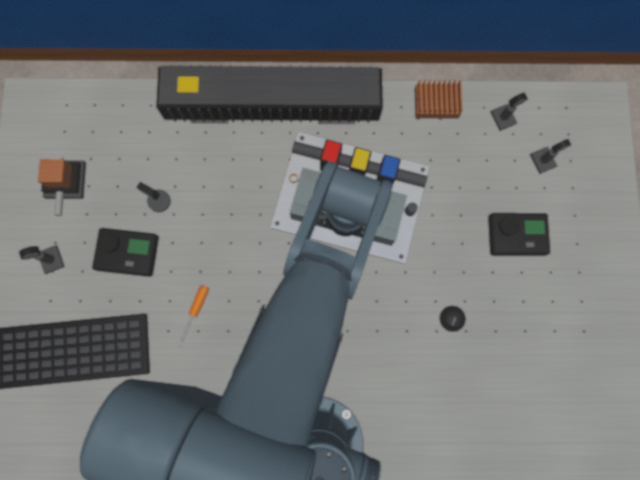

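Call:
move_arm(rows="-0.05 -0.3 0 0 0 0 0; 0 -0.3 0 0 0 0 0; 0 -0.3 0 0 0 0 0; 0 -0.3 0 0 0 0 0; 0 -0.3 0 0 0 0 0; 0 -0.2 0 0 0 0 0; 0 -0.2 0 0 0 0 0; 0 -0.2 0 0 0 0 0; 0 -0.2 0 0 0 0 0; 0 -0.2 0 0 0 0 0; 0 -0.2 0 0 0 0 0; 0 0 0 0 0 0 0")

```text
time_s: 13.05
eef_pos: [0.5231, -0.0613, 0.2178]
eef_rot: [-0.0, -0.613, 0.79, 0.0]
wrist_force: [-3.5, 1.2, 2.3]
opening: 0.001
```

Call:
move_arm(rows="0 -0.2 0 0 0 0 0; 0 -0.2 0 0 0 0 0; 0 0 0 0 0 0 0")

```text
time_s: 13.35
eef_pos: [0.5274, -0.0625, 0.2179]
eef_rot: [0.0, -0.613, 0.79, -0.0]
wrist_force: [-2.5, 1.6, 2.5]
opening: -0.001
```

Call:
move_arm(rows="0 -0.2 0 0 0 0 0; 0 0 0 0 0 0 0")

```text
time_s: 13.55
eef_pos: [0.5293, -0.063, 0.2179]
eef_rot: [0.0, -0.613, 0.79, -0.0]
wrist_force: [-2.9, 0.2, 1.9]
opening: -0.003
```

Call:
move_arm(rows="0 -0.2 0 0 0 0 0; 0 0 0 0 0 0 0")

```text
time_s: 13.75
eef_pos: [0.5313, -0.0635, 0.2179]
eef_rot: [0.0, -0.613, 0.79, -0.0]
wrist_force: [-2.2, 1.0, 1.9]
opening: 0.001
```

```bash
python3 - <<'E'
from h import *; from bench import ctrl
state(ctrl); wknob(ctrl,1)
E
```

```text
t 13.75 bank mm [-53.47   0.38 217.92] Fbank [-2.35  0.42  1.87] yaw err -0.03 z [ 4.e-04 -1.e-04 -1.e+00] op 0.0 q [-0.34  0.19  1.78  0.    1.17  1.48]
knob 1 px 308.7 289.6 r 46.8 fill 0.97 theta 0.14 yfit 2.1 knobx -30.4
```

Call:
move_arm(rows="0 -0.2 0 0 0 0 0; 0 0 0 0 0 0 0")

```text
time_s: 14.0
eef_pos: [0.5331, -0.064, 0.2179]
eef_rot: [0.0, -0.613, 0.79, -0.0]
wrist_force: [-2.0, 0.5, 1.4]
opening: -0.002
```

Call:
move_arm(rows="0 -0.2 0 0 0 0 0; 0 0 0 0 0 0 0")

```text
time_s: 14.2
eef_pos: [0.5351, -0.0645, 0.2179]
eef_rot: [0.0, -0.613, 0.79, -0.0]
wrist_force: [-3.1, 1.5, 1.5]
opening: -0.003
```

Call:
move_arm(rows="0 -0.2 0 0 0 0 0; 0 0 0 0 0 0 0")

```text
time_s: 14.4
eef_pos: [0.537, -0.065, 0.2179]
eef_rot: [0.0, -0.613, 0.79, -0.0]
wrist_force: [-2.8, 1.4, 1.0]
opening: -0.004
```

Call:
move_arm(rows="0 -0.2 0 0 0 0 0; 0 -0.2 0 0 0 0 0; 0 0 0 0 0 0 0")

```text
time_s: 14.7
eef_pos: [0.5411, -0.066, 0.218]
eef_rot: [0.0, -0.613, 0.79, -0.0]
wrist_force: [-2.4, 0.2, 1.2]
opening: 0.0
```

Call:
move_arm(rows="0 -0.2 0 0 0 0 0; 0 -0.3 0 0 0 0 0; 0 -0.3 0 0 0 0 0; 0 -0.3 0 0 0 0 0; 0 -0.3 0 0 0 0 0; 0 -0.3 0 0 0 0 0; 0 -0.3 0 0 0 0 0; 0 -0.3 0 0 0 0 0; 0 -0.3 0 0 0 0 0; 0 -0.3 0 0 0 0 0; 0 -0.3 0 0 0 0 0; 0 -0.3 0 0 0 0 0; 0 0 0 0 0 0 0")

```text
time_s: 16.0
eef_pos: [0.575, -0.0748, 0.2177]
eef_rot: [0.0, -0.613, 0.79, -0.0]
wrist_force: [-1.2, 0.4, 0.3]
opening: -0.001
```

Call:
move_arm(rows="0 -0.2 0 0 0 0 0; 0 -0.2 0 0 0 0 0; 0 -0.2 0 0 0 0 0; 0 -0.2 0 0 0 0 0; 0 -0.2 0 0 0 0 0; 0 -0.2 0 0 0 0 0; 0 -0.2 0 0 0 0 0; 0 -0.2 0 0 0 0 0; 0 -0.2 0 0 0 0 0; 0 0 0 0 0 0 0")

```text
time_s: 17.0
eef_pos: [0.5922, -0.079, 0.2178]
eef_rot: [0.0, -0.613, 0.79, 0.0]
wrist_force: [-4.0, 1.6, -2.5]
opening: -0.001
```

```bash
python3 - <<'E'
from h import *; from bench import ctrl
state(ctrl); c=ctrl.camera("wrist"); wknob(ctrl,1,c); wknob(ctrl,2,c); cv2.imwrite("pics/w6.png",c["color"])
E
```

```text
t 17.0 bank mm [  9.4    0.47 217.79] Fbank [-4.3   0.53 -2.48] yaw err -0.03 z [-0.e+00  2.e-04 -1.e+00] op -0.0 q [-0.33  0.32  1.62  0.    1.2   1.49]
knob 1 px 311.5 283.4 r 45.7 fill 0.96 theta 0.736 yfit 1.3 knobx 34.2
knob 2 px 539.0 264.9 r 50.4 fill 0.87 theta 0.792 yfit -73.2 knobx 39.9
```

View pics/w6.png

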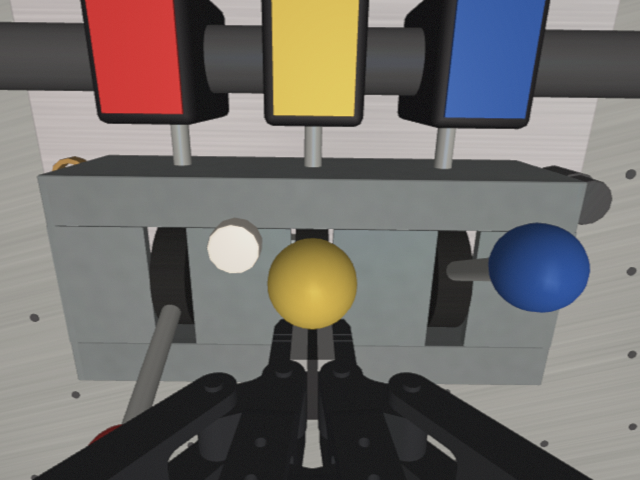

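Call:
move_arm(rows="0 -0.2 0 0 0 0 0; 0 -0.2 0 0 0 0 0; 0 0 0 0 0 0 0")

```text
time_s: 17.35
eef_pos: [0.5959, -0.0801, 0.2178]
eef_rot: [-0.0, -0.613, 0.79, 0.0]
wrist_force: [-5.0, 1.2, -3.0]
opening: 0.004
```

Call:
move_arm(rows="0 -0.1 0 0 0 0 0; 0 -0.1 0 0 0 0 0; 0 0 0 0 0 0 0")

```text
time_s: 17.65
eef_pos: [0.5976, -0.0805, 0.2176]
eef_rot: [-0.0, -0.613, 0.79, 0.0]
wrist_force: [-4.4, 1.2, -3.9]
opening: -0.001
```

Call:
move_arm(rows="0 -0.1 0 0 0 0 0; 0 0 0 0 0 0 0")

```text
time_s: 17.85
eef_pos: [0.5979, -0.0806, 0.2176]
eef_rot: [-0.001, -0.613, 0.79, 0.001]
wrist_force: [-7.3, 1.5, -2.1]
opening: 0.001
```

```bash
python3 - <<'E'
from h import *; from bench import ctrl
state(ctrl); c=ctrl.camera("wrist"); wknob(ctrl,1,c); wknob(ctrl,2,c)
E
```

```text
t 17.85 bank mm [ 15.36   0.36 217.56] Fbank [-7.42 -0.31 -2.1 ] yaw err -0.03 z [-2.6e-03  6.0e-04 -1.0e+00] op 0.0 q [-0.33  0.33  1.61 -0.    1.21  1.49]
knob 1 px 311.7 281.6 r 44.6 fill 0.97 theta 0.791 yfit 1.1 knobx 39.9
knob 2 px 535.6 283.0 r 49.8 fill 0.87 theta 0.787 yfit -73.1 knobx 39.4
```

Call:
move_arm(rows="0 -0.1 0 0 0 0 0; 0 0 0 0 0 0 0")

```text
time_s: 18.1
eef_pos: [0.5982, -0.0806, 0.2175]
eef_rot: [-0.002, -0.613, 0.79, 0.002]
wrist_force: [-11.7, 2.8, 1.4]
opening: -0.0
```

Call:
move_arm(rows="0 0.3 0 0 0 0 0; 0 1 0 0 0 0 0; 0 2 0 0 0 0 0; 0 2 0 0 0 0 0; 0 2 0 0 0 0 0; 0 2 0 0 0 0 0; 0 1 0 0 0 0 0; -2 0.3 0 0 0 0 0; -2 0 0 0 0 0 0; -2 0 0 0 0 0 0; -1.5 0 0 0 0 0 0; 0 0 0 0 0 0 0; 0 0 0 0 0 0 0")

```text
time_s: 19.4
eef_pos: [0.5161, 0.0179, 0.2181]
eef_rot: [0.0, -0.613, 0.79, -0.0]
wrist_force: [0.6, -0.6, -0.3]
opening: 0.008
```

```bash
python3 - <<'E'
from h import *; from bench import ctrl
state(ctrl); c=ctrl.camera("wrist"); wknob(ctrl,0,c);  cv2.imwrite("pics/w7.png",c["color"])
E
```

```text
t 19.4 bank mm [-88.39  75.42 218.11] Fbank [ 0.71 -0.48 -0.34] yaw err 0.02 z [ 8.e-04 -5.e-04 -1.e+00] op 0.01 q [-0.2   0.15  1.83 -0.    1.16  1.63]
knob 0 px 308.1 228.7 r 46.3 fill 0.99 theta -0.015 yfit 77.3 knobx -46.3
```

View pics/w7.png

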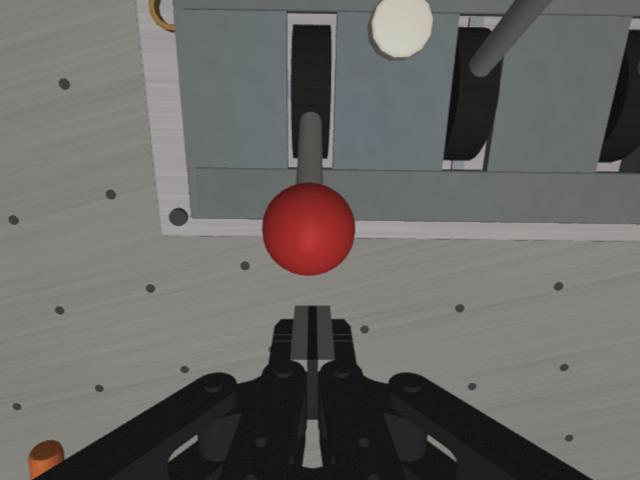

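Call:
move_arm(rows="0 -0.3 0 0 0 0 0; 0 -0.3 0 0 0 0 0; 0 -0.3 0 0 0 0 0; 0 -0.3 0 0 0 0 0; 0 -0.3 0 0 0 0 0; 0 -0.2 0 0 0 0 0; 0 -0.2 0 0 0 0 0; 0 -0.2 0 0 0 0 0; 0 -0.2 0 0 0 0 0; 0 -0.2 0 0 0 0 0; 0 -0.2 0 0 0 0 0; 0 -0.2 0 0 0 0 0; 0 0 0 0 0 0 0")

```text
time_s: 20.75
eef_pos: [0.5439, 0.0109, 0.2178]
eef_rot: [-0.0, -0.613, 0.79, 0.0]
wrist_force: [-3.2, 1.4, 3.1]
opening: -0.0
```

Call:
move_arm(rows="0 -0.2 0 0 0 0 0; 0 -0.2 0 0 0 0 0; 0 0 0 0 0 0 0")

```text
time_s: 21.05
eef_pos: [0.5481, 0.0096, 0.218]
eef_rot: [0.0, -0.613, 0.79, -0.0]
wrist_force: [-1.6, 0.8, 2.7]
opening: -0.005
```

Call:
move_arm(rows="0 -0.2 0 0 0 0 0; 0 -0.2 0 0 0 0 0; 0 0 0 0 0 0 0")

```text
time_s: 21.35
eef_pos: [0.552, 0.0086, 0.2179]
eef_rot: [0.0, -0.613, 0.79, -0.0]
wrist_force: [-3.1, 1.0, 1.5]
opening: 0.003
```

Call:
move_arm(rows="0 -0.2 0 0 0 0 0; 0 0 0 0 0 0 0")

```text
time_s: 21.55
eef_pos: [0.5538, 0.0081, 0.2179]
eef_rot: [0.0, -0.613, 0.79, -0.0]
wrist_force: [-2.3, 0.0, 1.3]
opening: -0.004
```

```bash
python3 - <<'E'
from h import *; from bench import ctrl
state(ctrl); c=ctrl.camera("wrist"); wknob(ctrl,0,c)
E
```

```text
t 21.55 bank mm [-49.43  75.35 217.9 ] Fbank [-2.26 -0.57  1.33] yaw err -0.04 z [ 4.e-04 -1.e-04 -1.e+00] op -0.0 q [-0.2   0.23  1.74 -0.    1.18  1.62]
knob 0 px 308.8 290.4 r 47.2 fill 0.97 theta 0.181 yfit 77.0 knobx -26.0
```

Left is free as well, with no rise in force past 0.18 rad.

Call:
move_arm(rows="0 -0.2 0 0 0 0 0; 0 -0.2 0 0 0 0 0; 0 -0.2 0 0 0 0 0; 0 0 0 0 0 0 0")

```text
time_s: 22.0
eef_pos: [0.5597, 0.0066, 0.2179]
eef_rot: [0.0, -0.613, 0.79, -0.0]
wrist_force: [-1.5, 0.5, 1.5]
opening: -0.003
```

Call:
move_arm(rows="0 -0.3 0 0 0 0 0; 0 -0.3 0 0 0 0 0; 0 -0.3 0 0 0 0 0; 0 -0.3 0 0 0 0 0; 0 -0.3 0 0 0 0 0; 0 -0.3 0 0 0 0 0; 0 -0.3 0 0 0 0 0; 0 -0.3 0 0 0 0 0; 0 -0.3 0 0 0 0 0; 0 -0.3 0 0 0 0 0; 0 -0.3 0 0 0 0 0; 0 -0.3 0 0 0 0 0; 0 0 0 0 0 0 0")

```text
time_s: 23.3
eef_pos: [0.5946, -0.0025, 0.2177]
eef_rot: [0.0, -0.613, 0.79, -0.0]
wrist_force: [-0.7, -0.6, 0.6]
opening: 0.003
```

Call:
move_arm(rows="0 -0.2 0 0 0 0 0; 0 -0.2 0 0 0 0 0; 0 -0.2 0 0 0 0 0; 0 -0.2 0 0 0 0 0; 0 -0.2 0 0 0 0 0; 0 -0.2 0 0 0 0 0; 0 -0.2 0 0 0 0 0; 0 -0.2 0 0 0 0 0; 0 0 0 0 0 0 0")

```text
time_s: 24.2
eef_pos: [0.6099, -0.0061, 0.2177]
eef_rot: [0.0, -0.613, 0.79, 0.0]
wrist_force: [-3.4, 1.0, -2.6]
opening: -0.0
```

```bash
python3 - <<'E'
from h import *; from bench import ctrl
state(ctrl); c=ctrl.camera("wrist"); wknob(ctrl,0,c); wknob(ctrl,1,c); 
E
```

```text
t 24.2 bank mm [  8.41  75.47 217.72] Fbank [-3.58  0.1  -2.62] yaw err -0.03 z [-2.e-04  2.e-04 -1.e+00] op -0.0 q [-0.2   0.34  1.59  0.    1.21  1.62]
knob 0 px 311.7 284.4 r 45.9 fill 0.97 theta 0.726 yfit 76.2 knobx 33.1
knob 1 px 540.1 261.5 r 51.2 fill 0.87 theta 0.793 yfit 1.6 knobx 40.1
```

Call:
move_arm(rows="0 -0.2 0 0 0 0 0; 0 -0.2 0 0 0 0 0; 0 -0.1 0 0 0 0 0; 0 0 0 0 0 0 0")

```text
time_s: 24.65
eef_pos: [0.6146, -0.0074, 0.2177]
eef_rot: [-0.0, -0.613, 0.79, 0.0]
wrist_force: [-4.1, 0.8, -3.5]
opening: -0.002
```

Call:
move_arm(rows="0 -0.1 0 0 0 0 0; 0 -0.1 0 0 0 0 0; 0 0 0 0 0 0 0")

```text
time_s: 24.95
eef_pos: [0.6164, -0.0079, 0.2177]
eef_rot: [-0.0, -0.613, 0.79, 0.0]
wrist_force: [-4.8, 1.0, -3.9]
opening: -0.001
```

Call:
move_arm(rows="0 -0.1 0 0 0 0 0; 0 0 0 0 0 0 0")

```text
time_s: 25.15
eef_pos: [0.6173, -0.0082, 0.2177]
eef_rot: [-0.0, -0.613, 0.79, 0.0]
wrist_force: [-4.2, 1.8, -4.5]
opening: 0.003
```

```bash
python3 - <<'E'
from h import *; from bench import ctrl
state(ctrl); c=ctrl.camera("wrist"); wknob(ctrl,0,c); wknob(ctrl,1,c); 
E
```

```text
t 25.15 bank mm [ 16.09  75.34 217.67] Fbank [-4.5   0.74 -4.49] yaw err -0.03 z [-7.e-04  1.e-04 -1.e+00] op 0.0 q [-0.21  0.36  1.57 -0.    1.21  1.62]
knob 0 px 311.5 281.1 r 44.6 fill 0.98 theta 0.799 yfit 76.2 knobx 40.7
knob 1 px 536.0 281.7 r 50.4 fill 0.86 theta 0.797 yfit 1.5 knobx 40.5
```

Not yet at the stop, so I'll go 1 mm at a time until the force rises.

Call:
move_arm(rows="0 -0.1 0 0 0 0 0; 0 0 0 0 0 0 0")

```text
time_s: 25.4
eef_pos: [0.6176, -0.0082, 0.2176]
eef_rot: [-0.001, -0.613, 0.79, 0.001]
wrist_force: [-7.9, 1.8, -0.9]
opening: 0.001
```

Call:
move_arm(rows="0 -0.1 0 0 0 0 0; 0 0 0 0 0 0 0")

```text
time_s: 25.6
eef_pos: [0.6178, -0.0083, 0.2175]
eef_rot: [-0.002, -0.613, 0.79, 0.002]
wrist_force: [-12.4, 2.5, 1.0]
opening: 0.001
```

Call:
move_arm(rows="0 0.3 0 0 0 0 0; 0 1 0 0 0 0 0; 0 2 0 0 0 0 0; 0 2 0 0 0 0 0; 0 2 0 0 0 0 0; 0 2 0 0 0 0 0; 0 1.5 -1 0 0 0 0; 0 0 -3 0 0 0 0; 0 0 -3 0 0 0 0; 0 0 -2 0 0 0 0; 2 1 0 0 0 0 0; 4 2 0 0 0 0 0; 4 2 0 0 0 0 0; 4 2 0 0 0 0 0; 4 2 0 0 0 0 0; 4 0 0 0 0 0 0; 4 0 0 0 0 0 0; 4 0 0 0 0 0 0; 4 0 0 0 0 0 0; 0 0 0 0 0 0 0")

```text
time_s: 27.6
eef_pos: [0.3422, -0.2932, 0.3094]
eef_rot: [-0.001, -0.611, 0.792, -0.003]
wrist_force: [0.2, 0.8, -0.4]
opening: -0.001
```

Call:
move_arm(rows="3 0 0 0 0 0 0; 4 0 0 0 0 0 0; 4 0 0 0 0 0 0; 4 0 0 0 0 0 0; 4 0 0 0 0 0 0; 4 0 0 0 0 0 0; 0 0 0 0 0 0 0; 0 0 0 0 0 0 0; 0 0 0 0 0 0 0")

```text
time_s: 28.5
eef_pos: [0.2864, -0.5104, 0.3083]
eef_rot: [0.0, -0.613, 0.79, -0.0]
wrist_force: [-0.7, 0.7, 0.1]
opening: 0.001
```

```bash
python3 - <<'E'
from h import *; from bench import ctrl
state(ctrl)
C={n:ctrl.camera(n) for n in("top","side")}
Y=[.075,0,-.075]; obs={}
for n in C:
    sd=[tuple(int(v) for v in proj(C[n],kn(BP,y,.8))[0]) for y in Y]
    m=knobs(C[n],sd,10); print(n,sd,m); obs[n]=[k[0] if k else None for k in m]
    cv2.imwrite(f"pics/{n}9.png",C[n]["color"])
for i in range(3):
  for n in C:
    if obs[n][i] is not None:
        print(i,n,least_squares(lambda v: proj(C[n],kn(BP,v[1],v[0]))[0]-obs[n][i],[.8,Y[i]],x_scale=[.1,.01]).x)
E
```

```text
t 28.5 bank mm [-179.6  -493.38  308.31] Fbank [-0.82  0.52  0.13] yaw err 0.02 z [ 5.e-04 -5.e-04 -1.e+00] op 0.0 q [-1.26  0.2   1.58  0.    1.37  0.56]
top [(323, 169), (354, 177), (385, 185)] [(array([325.05932203, 168.66101695]), np.int32(118), np.int32(12), np.int32(13)), (array([355.28 , 176.672]), np.int32(125), np.int32(12), np.int32(13)), (array([385.75      , 184.92307692]), np.int32(104), np.int32(12), np.int32(12))]
side [(245, 216), (264, 197), (281, 180)] [(array([245.66949153, 216.88983051]), np.int32(118), np.int32(14), np.int32(11)), (array([264.57894737, 198.98245614]), np.int32(114), np.int32(13), np.int32(12)), (array([282.78021978, 181.81318681]), np.int32(91), np.int32(11), np.int32(11))]
0 top [0.84380913 0.07285359]
0 side [0.78083258 0.07772618]
1 top [ 0.83191061 -0.00084249]
1 side [0.76588569 0.00360656]
2 top [ 0.81541947 -0.07490069]
2 side [ 0.74914698 -0.07141397]
```

View pics/top9.png

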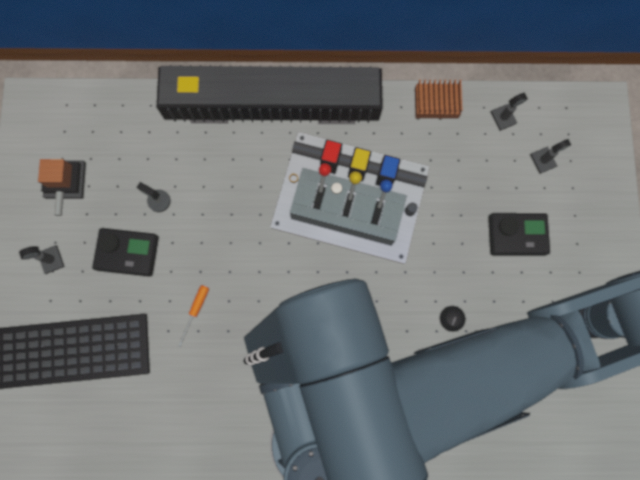

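View pics/side9.png

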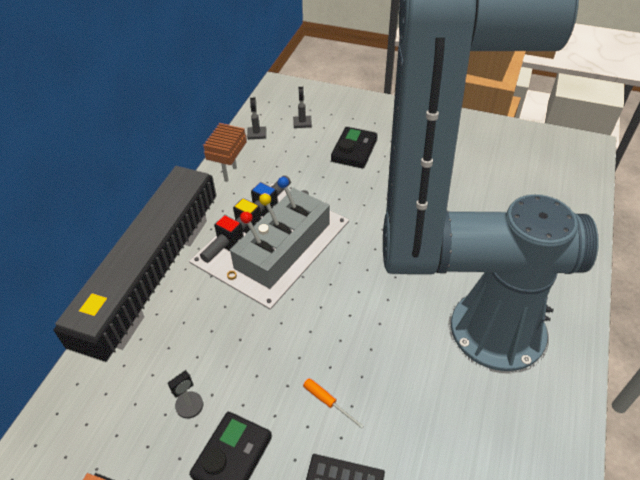

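```bash
python3 - <<'E'
from h import *; from bench import ctrl
C={n:ctrl.camera(n) for n in("top","side")}
Y=[.075,0,-.075]
A={"top":[(315.04,203.17),(345.99,210.90),(377.04,219.72)],"side":[(273.94,230.47),(292.26,211.42),(309.56,194.10)]}
B={"top":[(325.06,168.66),(355.28,176.67),(385.75,184.92)],"side":[(245.67,216.89),(264.58,198.98),(282.78,181.81)]}
# per camera pixel offset free (calibration), levers' travel nearly determined by displacement
def f(v):
    r=[]
    for j,n in enumerate(C):
        off=v[9+2*j:11+2*j]
        for O,o in((A,3),(B,6)):
            r.append((proj(C[n],[kn(v[:3],Y[i],v[o+i]) for i in range(3)])+off-np.array(O[n])).ravel()/.4)
    return np.concatenate(r+[(v[3:6]-.03)/.03,v[9:13]/1.0])
s=least_squares(f,list(BP)+[.03]*3+[.8]*3+[0]*4); cov=np.linalg.inv(s.jac.T@s.jac)
print(s.x.round(4)); print(np.sqrt(np.diag(cov)).round(4)); print("travel",(s.x[6:9]-s.x[3:6]).round(3),(s.fun*.4).round(2)[:24])
E
```

```text
[ 0.5796 -0.0767 -0.2629  0.0403  0.0487  0.0415  0.8571  0.855   0.847
  0.0976 -0.4771  0.4843  0.6564]
[0.0022 0.0019 0.0074 0.0115 0.0123 0.0146 0.0166 0.018  0.0211 0.8059
 0.7428 0.7016 0.5655]
travel [0.817 0.806 0.805] [-0.18 -0.1   0.12  0.05  0.24 -0.16 -0.52 -0.05 -0.    0.09  0.34  0.24
 -0.01  0.15 -0.08  0.19  0.4  -0.05 -0.11 -0.17 -0.09 -0.2  -0.18 -0.03]
```

```bash
python3 -c "
from bench import ctrl
print(ctrl.hand_in()); print(ctrl.get_obs()['time_s'])"
```

```text
the job is handed in; nothing more can be done
None
the job is handed in; nothing more can be done
```

I threw all three levers to their far stops and handed the job in at about 28.6 s of the 64 s allowed. The order was right, then middle, then left. I pushed each with the shut fingers. None stopped early when I felt past about 0.12 rad, so I never met a blocked lever.

**Forces:** The levers moved at about 1–5 N. At each far stop I pressed until the wrist force rose to about 12 N, under the 20 N limit, then backed off.

**Levers home:** A joint fit of the before and after top and side pictures gives a travel of 0.82 (left), 0.81 (middle) and 0.81 rad (right). The final angles come out at about 0.85 rad, good to about 0.02, which matches the 0.84 stop.

**Disagreement:** With my first estimate of the bank's pose, the side and wrist cameras alone read lower, at 0.75–0.80 rad; the side camera put the right lever at 0.75, under the 0.77 needed. The pose was off by about 3 mm and 0.7°, and freeing it in the joint fit removed the difference.

**Left as found:** In the last pictures the other things look unmoved; I checked that by eye, not by measurement. The arm is well clear, with the wrist force near zero.

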